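Hold the test box lid at the interlock mark

TASK

The lid interlock of the test box is due for its check. First clear the screwdriver off the lid and stand it blade down in the mug beside the pliers; then raise the spring-loaded lid, which has a bow handle, until the pointer on it stands between the two prongs of the index clip on the graduated quadrant. Finish while still holding the lid there, steady and with nothing else propping it, and leave the index clip and the pliers, side cutters and marker lying by as they are.

Things in the scene. Friction and masses are not known exactly. Their poses are not given: they have to be found in the camera images.
- test_box: Grey sheet-steel test box fixed to the bench, 220 (x) x 260 (y) x 85 mm high, two black terminals on its -x front. Origin: centre of the underside; z up, x away from the robot, y to the hinge side (robot's left), yaw within 0.2 rad. A graduated quadrant (radius 120 to 165 mm about the hinge axis, a line every 5 degrees) stands upright beyond its far wall at x = 0.123, up to 145 mm above the lid.
- lid: Sprung lid of the box, 0.5 kg: grey frame 224 x 248 x 14 mm with a flush clear pane, top 100 mm above the bench when shut. Origin on the hinge axis, which runs along the box's x through box-frame (0, 0.125, 0.088); axes those of the box at lid_hinge 0. Own frame: y = -0.009 (hinge side) to -0.257 (free edge, robot's right), x = -0.112 to 0.112, top z = 0.012.
- lid_hinge (a joint): Opening angle of the lid, rad: 0 shut, up to 1.3, growing as the free edge rises (the lid turns about the box's -x axis). A torsion spring and the lid's weight shut it at once when let go: 1.1 N m at 0, 1.4 N m at 0.75, that is some 5 to 7 N of lift at the handle. No detent or stay.
- lid_grip (a point): Middle of the bar of the bow handle on the lid: plain steel round bar of 10 mm diameter along the lid's x, straight part 84 mm long, its axis 36 mm above the lid's top, on legs 100 mm apart. Lid frame (0, -0.225, 0.048); axes of the lid, so they turn with it.
- lid_pointer (a point): Point on the dark pointer, a strip 3 mm wide that leaves the lid's far edge, at 145 mm radius from the hinge axis and 0.28 rad above the plane of the lid, in front of the quadrant: lid frame (0.1155, -0.139, 0.040). Axes of the lid.
- index_clip (a joint): Angle at which the index clip is clamped on the quadrant rim, rad, with the same zero and sense as lid_hinge: the pointer stands in the middle between the prongs when lid_hinge equals this value, and between them within 0.05 rad either way. 0.4 to 0.75, differs from start to start. Stiff; do not touch it.
- index_mark (a point): Point midway between the two prongs of the index clip (dark steel clip with a thumbscrew on the quadrant's outer rim; prongs 18 mm apart), at 145 mm radius in the plane of the pointer; coincides with lid_pointer when the lid is right. Axes of the box turned with the clip.
- screwdriver: Screwdriver lying on the shut lid, 194 mm long, about 65 g, handle roughly toward the robot. Origin: middle of its length, on its underside; y along it toward the handle end, z up as it lies. Axis 11 mm above the underside. Handle round-fluted, 24 mm wide and 22 mm high, from y = 0.004 to 0.089; shaft 5 mm thick; blade tip at y = -0.097. Centre of mass about y = 0.04.
- handle_mid (a point): On the screwdriver's axis in the middle of the handle: screwdriver frame (0, 0.045, 0.011).
- blade_tip (a point): End of the screwdriver's blade: screwdriver frame (0, -0.097, 0.011).
- mug: Loose ceramic mug standing on the bench to the right of the pliers, 91 mm high, 0.28 kg. z up; the ear points to the mug's -y. The round bowl, 80 mm across outside and about 65 mm inside at the mouth, is centred at y = 0.017 of this frame; the inner floor is 7 mm above the bench. Origin on the underside.
- mug_floor (a point): Centre of the inner floor of the mug: mug frame (0, 0.017, 0.007); the mouth's centre lies 84 mm above it. A screwdriver let go in the mug leans on the rim, up to about 0.85 rad from upright.
- pliers: Long-nose pliers lying on the bench between box and mug, 55 x 173 x 14 mm, loose. Origin: centre of the underside, y along them. Leave alone.
- cutters: Side cutters lying on the bench to the right of the mug, 55 x 134 x 14 mm, loose. Origin: centre of the underside, y along them. Leave alone.
- marker: Marker pen lying on the bench near its front edge, well right of the mug, 15 x 132 x 14 mm, loose. Origin: centre of the underside, y along it. Leave alone.

How it is judged:
On the way, in this order (a step that is already met when the one before it is completed fails the run):
1. the screwdriver stands blade down in the mug, let go (distance between blade_tip and mug_floor below 0.045 m and angle between screwdriver's own y axis and vertical below 0.95 rad and contact force between the fingers and screwdriver below 0.1 N and value of joint lid_hinge below 0.1 rad), for 0.3 s.
2. the lid is held with its pointer between the prongs (angle between the y axis of lid_pointer and the y axis of index_mark, either way round below 0.06 rad and contact force between the fingers and lid above 1 N), for 0.3 s.
At the end, for the whole second after the job is handed in: The fingers hold the lid still (over 1 N), within 0.06 rad of the index clip's angle, no loose thing touching it; the screwdriver, let go, stands in the upright mug: blade tip within 45 mm of the floor's centre, handle up, leaning under 0.95 rad (all of step 2 and distance between blade_tip and mug_floor below 0.045 m and angle between screwdriver's own y axis and vertical below 0.95 rad and velocity of joint lid_hinge between -0.08 and 0.08 rad/s and linear speed of screwdriver below 0.05 m/s and angle between mug's own z axis and vertical below 0.15 rad and contact force between each of the fingers, lid and screwdriver below 0.1 N and contact force between lid and mug below 0.1 N and contact force between lid and pliers below 0.1 N and contact force between lid and cutters below 0.1 N and contact force between lid and marker below 0.1 N); the arm keeps its last pose, push and grip.
It fails at once if the lid is opened (over 0.1 rad) before the screwdriver is in the mug (value of joint lid_hinge above 0.1 rad and distance between blade_tip and mug_floor above 0.06 m).
It fails at once if the mug is tipped over (angle between mug's own z axis and vertical above 0.6 rad).
It fails at once if the index clip is shifted (over 8 mm) (distance of index_mark from where it was at the start of the episode above 0.008 m).
It fails at once if pliers, side cutters or marker are displaced (over 30 mm) (distance of any of pliers, cutters, marker from where it was at the start of the episode above 0.03 m).
It also fails if it takes over 54 s, if anything falls off the work surface, if the arm or the gripper's body presses on something with over 40 N, if the wrist force passes 120 N, or if a joint passes its speed limit or range.

ROBOT

A 7-joint arm with a two-finger parallel gripper is mounted at the origin on a cart in front of the work surface, level with it; the furniture and walls round the work are solid. World frame = base frame: x ahead of the robot, y to its left, z up, the work surface at z = 0. Lengths are in m, angles in rad, forces in N, time in s.
With the tool pointing down it reaches from about 0.425 to 0.875 m from the base axis. Payload 9.9 kg.
Tool frame: the origin (TCP) lies between the finger pads; the fingertips stand 22 mm ahead of it and the grasp point (between the pads) lies 3 mm ahead of it; z points along the fingers, y is the line along which they close (so a half turn about z gives the same grasp; the last joint's range is limited). The gripper opens to 85 mm and grips with 20 to 120 N. Pads are 22 mm wide; open, the fingers measure 114 mm over their backs; the gripper's body (76 mm by 85 mm) begins 54 mm behind the grasp point. The pads swing forward as they close: fully open they stand 13 mm farther back than shut.
Start: joints at [1.179, 0.576, 0.025, 1.437, -0.015, 1.129, -0.057], TCP at [0.205, -0.643, 0.213] pointing down, gripper open.
Joint ranges: [-2.76, 2.76], [-0.34, 2.15], [-1.52, 1.57], [0.19, 2.46], [-1.09, 4.23], [0.17, 1.99], [-2.82, 2.82]. Speed limits (rad/s): [2.22, 2.22, 3.01, 3.01, 3.14, 3.14, 3.14].

INTERFACE

Orientations are given as a unit quaternion [w, x, y, z].
In Python, from workcell import ctrl gives the robot as it stands.
- The arm moves only by the tool move_arm, never from a script. Its argument "increments" is a list that holds one entry, the list of rows, each a list of 5 numbers: the shift along the tool's x, y, z in units of 30 mm (1.0 is 30 mm), then the turn about the tool's z in units of 5 degrees (1.0 is 5 degrees), then the finger opening in mm, from 0 to 85.4. A call has 1 to 8 rows; each row is the pose to reach, as a shift and turn from the pose commanded when the call began, along the tool's axes at that moment; what a row does not reach only later rows make up. A row lasts 1/10 s, in which the tool goes at most 50 mm and 8.59 degrees, less where a joint would pass 70% of its speed; a pose out of reach is approached as far as the arm can. A call with a gripper value outside its range is refused whole. The fingers move at their own pace and stop on an object; "grip_force" is the grip in N (left out, the last holds). Time passes only in rows, so rows that repeat a pose let the fingers close. It gives the time, the measured TCP pose, the force, the opening and the grip force at its end, in the units of the state.
- ctrl.read_state(): the state, without advancing time (a new reading comes with each control period).
- ctrl.grab_frame(name): name is "side" or "top" or "wrist"; returns a dict with "img" (400x640x3 uint8, blue, green, red), "z_map" (400x640 float32, m along the optical axis (not along the pixel's ray), 0 where there is no reading), "mtx" (3x3 intrinsics, pixels), "rvec" (rotation vector, rad) and "tvec" (3), from world to camera coordinates, as OpenCV has them. Camera axes: x right, y down, z forward; pixel columns grow to the right and rows downward; lengths in m; the calibration is good to about 2 mm. A picture is of the moment at which its call begins.
- ctrl.sign_off(): hands the job in; it is judged then, once.
The state is a dict: "time_s": time; "qpos": joint angles; "qd": joint speeds; "joint_efforts": joint torques, N m; "position": TCP position; "tool_rot": TCP orientation; "force": force on the tool from outside, world axes, zero at the start; "ft_torque": the same for the moment, N m; "grip_width": finger opening in m; "grip_force": force on a finger pad.
Only numpy, scipy, OpenCV 4.12 (cv2) and the standard library are available. Lean on these libraries where they do the work, as an engineer would, in place of code of your own. Each camera call takes 0.05 s, during which the arm holds its last target. There are 200 camera calls.

## Working session

There is one attempt and no reset: what is moved stays moved. The work goes in short steps, Python scripts to look and compute and a tool call to move; the robot and the scene stay as the last step left them, time stands still between calls to the robot, and variables do not carry over. Pictures are saved under pics/ and viewed, at most 10 in all, crops included, and the job is handed in when it is done.

Besides the shell and the picture viewer there is one more tool, called after "Emit:" by a JSON object that holds its "name" and its "arguments", one argument or row to a line. move_arm: Moves the arm, as the interface text tells. Its arguments: {"type":"object","properties":{"increments":{"type":"array","items":{"type":"array","items":{"type":"array","items":{"type":"number"}}}},"grip_force":{"type":"number"}},"required":["increments"]}

```bash
mkdir -p pics; ls
cat > h.py <<'E'
import numpy as np, cv2, pickle
from workcell import ctrl
def grab(n):
    f=ctrl.grab_frame(n); f['R']=cv2.Rodrigues(np.array(f['rvec'],float))[0]; f['t']=np.array(f['tvec'],float).ravel(); f['K']=np.array(f['mtx'],float); return f
def cloud(f):
    z=f['z_map']; v,u=np.mgrid[:z.shape[0],:z.shape[1]]
    K=f['K']; c=np.stack([(u-K[0,2])/K[0,0]*z,(v-K[1,2])/K[1,1]*z,z],-1)
    P=(c-f['t'])@f['R']; P[z==0]=np.nan; return P
def plane(f,uv,h):
    uv=np.atleast_2d(uv).astype(float); d=np.c_[uv,np.ones(len(uv))]@np.linalg.inv(f['K']).T@f['R']
    o=-f['R'].T@f['t']; return o+d*((h-o[2])/d[:,2])[:,None]
def proj(f,P):
    return cv2.projectPoints(np.atleast_2d(P).astype(float),cv2.Rodrigues(f['R'])[0],f['t'],f['K'],None)[0][:,0]
def tri(f,a,g,b):
    A=f['K']@np.c_[f['R'],f['t']];B=g['K']@np.c_[g['R'],g['t']]
    X=cv2.triangulatePoints(A,B,np.array(a,float).reshape(2,1),np.array(b,float).reshape(2,1)); return (X[:3]/X[3]).ravel()
E
python3 - <<'E'
from h import *
d={}
for n in ('side','top','wrist'):
    f=grab(n); d[n]=f; cv2.imwrite(f'pics/{n}0.png',f['img']); print(n,-f['R'].T@f['t'],f['R'][2],f['K'][0,0])
pickle.dump(d,open('f0.pkl','wb'))
s=ctrl.read_state(); print(s)
E
```

```text
pics
side [ 0.25266517 -1.30025337  0.70350023] [ 0.17314361  0.89824838 -0.40394448] 406.59757941783977
top [0.26051282 0.06293935 1.35151863] [ 0.18648962  0.00870902 -0.98241833] 457.2880418040432
wrist [ 0.2672855  -0.62343999  0.37344185] [-0.24827069 -0.07861103 -0.96549571] 294.3492744685682
{'time_s': 0.15, 'qpos': array([ 1.17919852,  0.57633986,  0.02483592,  1.43770731, -0.01501563,
        1.12899417, -0.05652108]), 'qd': array([-1.07567910e-05, -3.76829672e-03, -1.47368957e-04, -1.05979327e-03,
       -3.08958632e-04, -1.66755591e-03,  1.02456600e-05]), 'joint_efforts': array([ 3.44103624e-03, -7.66261768e+01,  2.25330859e+00, -2.86181849e+01,
        1.56931824e-02,  9.77791788e-03,  1.90169246e-06]), 'position': array([ 0.20441088, -0.64292526,  0.21274254]), 'tool_rot': array([-6.21556857e-04,  9.88179504e-01,  1.53299931e-01, -1.16358938e-04]), 'force': array([ 0.03003553,  0.16751756, -0.20017789]), 'ft_torque': array([0.00692654, 0.01664401, 0.02895491]), 'grip_force': 0.0, 'grip_width': 0.08526777267917429}
```

View pics/top0.png

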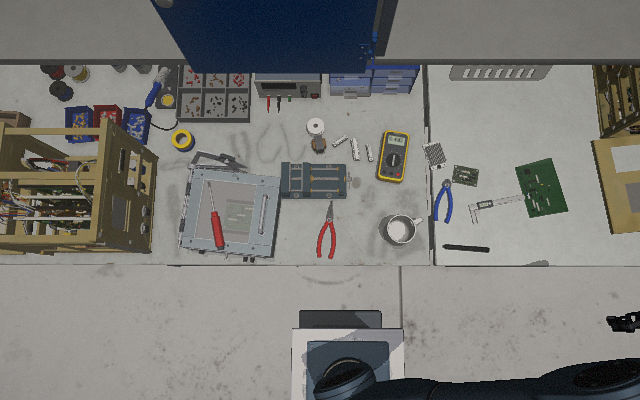

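View pics/side0.png

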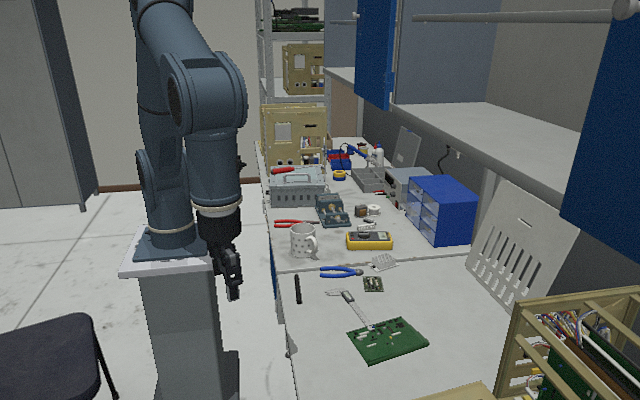

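Run:
```python
from h import *
d=pickle.load(open('f0.pkl','rb'))
f=d['top'];g=d['side'];P=cloud(f);im=f['img'];hsv=cv2.cvtColor(im,cv2.COLOR_BGR2HSV)
red=((hsv[...,0]<8)|(hsv[...,0]>172))&(hsv[...,1]>130)&(hsv[...,2]>80)
m=np.zeros_like(red);m[170:262,190:250]=1
q=P[red&m];vv,uu=np.nonzero(red&m);print('handle',len(q),np.nanmedian(q,0),np.nanmin(q,0),np.nanmax(q,0))
c=np.c_[uu,vv].astype(np.float32);print(cv2.minAreaRect(c))
W=plane(f,c,0.115)[:,:2]
mu=W.mean(0);u,s,vt=np.linalg.svd(W-mu);t=(W-mu)@vt[0];print('handle@.115',mu,vt[0],t.min(),t.max())
# z samples
for n,(u0,v0) in dict(bow=(263,212),pane=(240,215),frame=(185,225),mugfloor=(399,233),bench=(380,255)).items():
    print(n,P[v0,u0])
# mug rim : points z 0.08-0.1
z=P[...,2];mm=(z>.075)&(z<.1);mm[:,:350]=0;mm[:,440:]=0;mm[:200]=0
Q=P[mm];print('mug',len(Q),Q.min(0),Q.max(0))
# lid corners by mask of z near .1
lm=((z>.093)&(z<.107));lm[:,:160]=0;lm[:,300:]=0;lm[:150]=0;lm[275:]=0
cs=max(cv2.findContours(lm.astype(np.uint8),0,2)[0],key=cv2.contourArea)
r=cv2.minAreaRect(cs);b=cv2.boxPoints(r);print('lid px',b);print(plane(f,b,.1))
bw=(z>.128)&(z<.16);bw[:,:245]=0;bw[:,285:]=0;bw[:170]=0;bw[260:]=0
print('bow',bw.sum(),P[bw].mean(0) if bw.any() else 0, P[bw].min(0) if bw.any() else 0,P[bw].max(0) if bw.any() else 0)
cv2.imwrite('pics/c0.png',np.hstack([cv2.resize(im[140:270,165:295],(400,400),interpolation=2),cv2.resize(g['img'][140:220,255:335],(400,400),interpolation=2)]))
```

```text
handle 267 [0.41716514 0.35748547 0.11996262] [0.37111674 0.33994456 0.10650658] [0.46544017 0.37566578 0.12752975]
((216.99667358398438, 228.64768981933594), (34.525352478027344, 8.10998249053955), 79.99201965332031)
handle@.115 [0.41771278 0.35855969] [-0.9753992 -0.2204459] -0.04971973779936113 0.04609480978345306
bow [0.4610427  0.23091532 0.14104834]
pane [0.45913778 0.30010956 0.10077822]
frame [0.43072445 0.45113313 0.10137205]
mugfloor [ 0.42163295 -0.15416562  0.00505814]
bench [ 0.35686351 -0.09699235  0.00333985]
mug 233 [ 0.02301718 -0.20499468  0.0750573 ] [ 0.46523194 -0.00182951  0.09734295]
lid px [[176.55205 245.76767]
 [187.54832 161.46283]
 [281.08734 173.66357]
 [270.09106 257.9684 ]]
[[0.37344901 0.47136886 0.1       ]
 [0.61278056 0.45512934 0.1       ]
 [0.57752767 0.18856568 0.1       ]
 [0.34097958 0.2137699  0.1       ]]
bow 142 [0.45969043 0.23371921 0.13839218] [0.40828468 0.22483954 0.12846515] [0.51252081 0.24172187 0.14459847]
```

View pics/c0.png

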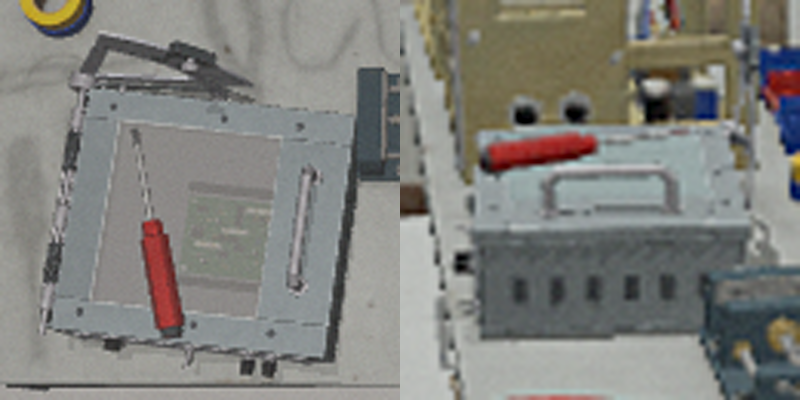

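Run:
```python
from h import *
d=pickle.load(open('f0.pkl','rb'))
f=d['top'];P=cloud(f);z=P[...,2]
print('shelf front',[P[v,u].round(3) for v,u in((40,300),(60,300),(30,60),(50,60),(20,450))])
bw=(z>.132)&(z<.16);bw[:,:245]=0;bw[:,285:]=0;bw[:170]=0;bw[260:]=0
Q=P[bw];c=np.array([[263,212]]);v,u=np.nonzero(bw);W=plane(f,np.c_[u,v],.139)[:,:2]
mu=W.mean(0);vt=np.linalg.svd(W-mu)[2][0];t=(W-mu)@vt;print('bow',mu,np.arctan2(vt[1],vt[0]),(mu+vt*(t.min()+t.max())/2),np.ptp(t))
# mug circle at rim z=.091
mm=(z>.08)&(z<.1);mm[:,:375]=0;mm[:,430:]=0;mm[:205]=0;mm[255:]=0
v,u=np.nonzero(mm);W=plane(f,np.c_[u,v],.091)[:,:2];print('rim pts',len(W),W.min(0),W.max(0));
(cx,cy),r=cv2.minEnclosingCircle(np.c_[u,v].astype(np.float32));print(cx,cy,r,plane(f,[cx,cy],.091))
hsv=cv2.cvtColor(f['img'],cv2.COLOR_BGR2HSV);wm=(hsv[...,2]>195)&(hsv[...,1]<40)
# box frame
yaw=np.arctan2(vt[1],vt[0]);yaw=(yaw+np.pi/2)%np.pi-np.pi/2
ex=np.array([np.cos(yaw),np.sin(yaw)]);ey=np.array([-ex[1],ex[0]]);m2=mu+vt*(t.min()+t.max())/2
O=m2+0.1*ey;print('box',O,yaw)
B=np.stack([(P[...,:2]-O)@ex,(P[...,:2]-O)@ey],-1)
s=(abs(B[...,0]-.125)<.03)&(z>.11)&(abs(B[...,1])<.2)
for v,u in np.argwhere(s):
    h=z[v,u]-.088;y=.125-B[v,u,1];print(u,v,B[v,u].round(3),z[v,u].round(3),'r%.3f a%.2f'%(np.hypot(h,y),np.arctan2(h,y)),f['img'][v,u].max(),end=' | ')
```

```text
shelf front [array([0.716, 0.111, 0.569]), array([0.716, 0.115, 0.493]), array([0.805, 0.635, 0.458]), array([0.758, 0.63 , 0.458]), array([ 0.825, -0.203,  0.46 ])]
bow [0.46075135 0.23355912] 3.0307539260730345 [0.46052556 0.23358425] 0.10202487225333748
rim pts 161 [ 0.38367347 -0.19703623] [ 0.46458097 -0.10722181]
404.0 227.5 17.755380630493164 [[ 0.42670316 -0.1545746   0.091     ]]
box [0.47158675 0.33297062] -0.11083872751675905
197 150 [0.124 0.069] 0.243 r0.164 a1.23 181 | 198 150 [0.125 0.068] 0.24 r0.163 a1.21 185 | 199 150 [0.126 0.066] 0.238 r0.162 a1.20 182 | 197 151 [0.122 0.069] 0.243 r0.165 a1.22 104 | 198 151 [0.124 0.069] 0.235 r0.157 a1.21 99 | 199 151 [0.123 0.065] 0.238 r0.161 a1.19 124 | 200 151 [0.122 0.061] 0.244 r0.169 a1.18 157 | 201 151 [0.124 0.06 ] 0.239 r0.164 a1.16 183 | 202 151 [0.124 0.057] 0.24 r0.167 a1.15 190 | 203 151 [0.125 0.056] 0.236 r0.163 a1.13 175 | 204 151 [0.126 0.054] 0.234 r0.162 a1.12 181 | 196 152 [0.125 0.079] 0.218 r0.138 a1.23 125 | 197 152 [0.123 0.073] 0.228 r0.150 a1.22 78 | 198 152 [0.122 0.069] 0.232 r0.154 a1.20 73 | 199 15
[... 19246 characters left out ...]
9 [0.113 0.027] 0.115 r0.102 a0.27 77 | 225 169 [0.113 0.024] 0.114 r0.104 a0.26 75 | 226 169 [0.114 0.021] 0.115 r0.107 a0.25 79 | 229 169 [0.114 0.012] 0.118 r0.117 a0.26 82 | 230 169 [0.113 0.008] 0.123 r0.122 a0.29 80 | 231 169 [0.114 0.006] 0.122 r0.124 a0.27 80 | 232 169 [0.113 0.002] 0.125 r0.128 a0.29 75 | 233 169 [ 0.114 -0.   ] 0.124 r0.130 a0.28 63 | 234 169 [ 0.113 -0.004] 0.127 r0.135 a0.30 70 | 235 169 [ 0.114 -0.006] 0.124 r0.136 a0.27 71 | 236 169 [ 0.115 -0.009] 0.124 r0.139 a0.27 74 | 237 169 [ 0.114 -0.012] 0.128 r0.143 a0.28 77 | 238 169 [ 0.114 -0.015] 0.129 r0.146 a0.28 73 | 239 169 [ 0.114 -0.019] 0.131 r0.150 a0.29 83 | 240 169 [ 0.115 -0.02 ] 0.126 r0.150 a0.26 117 |
```

Emit:
{"name": "move_arm", "arguments": {
  "increments": [
    [[1,0,-1,-1.7,85],[2,0.5,-2,-3.4,85],[3,0,-2,-5.1,85],[4.3,-1.2,-2,-6.8,85],[5.5,-2.5,-2,-8.5,85],[6.2,-4,-2,-10.2,85],[6.7,-5.5,-2,-11.9,85],[7.1,-7,-2,-13.6,85]]
  ]
}}

```text
time_s: 0.95
position: [0.3442, -0.3762, 0.2731]
tool_rot: [-0.0, 0.731, 0.682, 0.0]
force: [-0.0, 0.1, 0.7]
grip_width: 0.0852
grip_force: 0.0
```

Emit:
{"name": "move_arm", "arguments": {
  "increments": [
    [[1.6,0.8,0,-1.4,85],[3.2,1.6,0,-2.8,85],[4.8,2.2,0,-4.2,85],[6.4,2.8,0,-5.6,85],[8,3.2,0,-7,85],[9.6,3.5,0,-8.4,85],[11.2,3.6,0,-9.8,85],[12.8,3.5,0,-11.2,85]]
  ]
}}

```text
time_s: 1.75
position: [0.4781, -0.0059, 0.2733]
tool_rot: [0.0, 0.326, 0.945, 0.0]
force: [0.8, -0.5, -0.2]
grip_width: 0.0852
grip_force: 0.0
```

Emit:
{"name": "move_arm", "arguments": {
  "increments": [
    [[1.1,1.07,0,-1.3,85],[2.2,2.15,0,-2.6,85],[3.3,3.2,0,-3.9,85],[4.4,4.3,0,-5.2,85],[5.5,5.4,0,-6.5,85],[6.6,6.45,0,-7.8,85],[7.7,7.5,0,-9,85],[8.8,8.6,0,-10.1,85]]
  ]
}}

```text
time_s: 2.55
position: [0.4304, 0.3597, 0.2732]
tool_rot: [-0.0, -0.107, 0.994, -0.0]
force: [1.6, 0.3, 1.8]
grip_width: 0.0849
grip_force: 0.0
```

Run:
```python
from h import *
f=grab('wrist');pickle.dump(f,open('w1.pkl','wb'));cv2.imwrite('pics/w1.png',f['img'])
s=ctrl.read_state();print(s['position'],s['tool_rot'],s['qpos'],s['time_s'])
P=cloud(f);hsv=cv2.cvtColor(f['img'],cv2.COLOR_BGR2HSV)
red=((hsv[...,0]<8)|(hsv[...,0]>172))&(hsv[...,1]>130)&(hsv[...,2]>80)&(P[...,2]<.14)&(P[...,2]>.1)
v,u=np.nonzero(red);print(len(u),np.nanmax(P[red],0),np.nanmin(P[red],0),(u.min(),u.max(),v.min(),v.max()))
W=plane(f,np.c_[u,v],.116)[:,:2];mu=W.mean(0);vt=np.linalg.svd(W-mu,full_matrices=False)[2][0];t=(W-mu)@vt;print(mu,vt,t.min(),t.max(),mu+vt*(t.min()+t.max())/2)
```

```text
[0.4271103  0.36794165 0.27364431] [-4.75543155e-04 -1.14182371e-01  9.93454881e-01  3.09186106e-03] [-0.17432093  0.48076627 -0.95646939  1.62461922  0.40546981  1.24646658
  0.5924549 ] 2.6
1694 [0.46796309 0.37753261 0.1244452 ] [0.37149389 0.33884848 0.11087946] (np.int64(308), np.int64(329), np.int64(126), np.int64(213))
[0.41546025 0.35897317] [0.97578805 0.21871826] -0.043381210919068505 0.0526056650829722 [0.4199608  0.35998195]
```

View pics/w1.png

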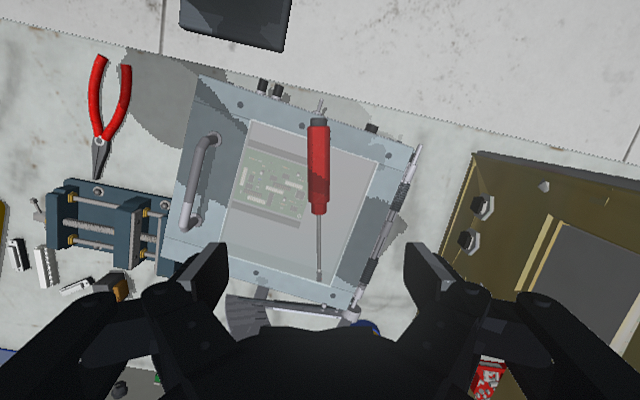

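Emit:
{"name": "move_arm", "arguments": {
  "increments": [
    [[-0.09,-0.2,1.2,0,60],[-0.09,-0.2,2.6,0,60],[-0.09,-0.2,4,0,60],[-0.09,-0.2,4.7,0,60],[-0.09,-0.2,5,0,60],[-0.09,-0.2,5,0,60],[-0.09,-0.2,5,0,60]]
  ]
}}

```text
time_s: 3.3
position: [0.4351, 0.3537, 0.1245]
tool_rot: [0.001, -0.106, 0.994, 0.001]
force: [0.2, -0.5, 0.6]
grip_width: 0.0597
grip_force: 0.0
```

Run:
```python
from h import *
f=pickle.load(open('w1.pkl','rb'));print('tip',plane(f,[[319,280]],.111))
s=ctrl.read_state();print(s['position'],s['tool_rot'],s['force'])
```

```text
tip [[0.55269196 0.38996708 0.111     ]]
[0.4350822  0.353671   0.12448157] [ 5.18906972e-04 -1.05687329e-01  9.94399144e-01  5.11120583e-04] [ 0.19032569 -0.50046678  0.64434689]
```

Emit:
{"name": "move_arm", "arguments": {
  "increments": [
    [[0.17,0.31,0.07,-0.1,60],[0.17,0.31,0.07,-0.1,60],[0.17,0.31,0.07,-0.1,15],[0.17,0.31,0.07,-0.1,15],[0.17,0.31,0.07,-0.1,15],[0.17,0.31,0.07,-0.1,15],[0.17,0.31,0.07,-0.1,15],[0.17,0.31,0.07,-0.1,15]]
  ],
  "grip_force": 20
}}

```text
time_s: 4.1
position: [0.4278, 0.3609, 0.1213]
tool_rot: [-0.0, -0.11, 0.994, -0.0]
force: [0.1, -0.1, -0.1]
grip_width: 0.0146
grip_force: 0.0
```

Run:
```python
from h import *
f=grab('wrist');g=grab('top')
hsv=cv2.cvtColor(g['img'],cv2.COLOR_BGR2HSV)
cv2.imwrite('pics/w2.png',np.vstack([f['img'][:,:],cv2.resize(g['img'][150:265,150:334],(640,400))])[:800:1][::1]) 
im=np.hstack([cv2.resize(f['img'][100:400,160:480],(427,400)),cv2.resize(g['img'][150:265,180:287],(372,400))]);cv2.imwrite('pics/w2.png',im)
print(ctrl.read_state()['position'],ctrl.read_state()['grip_width'])
```

```text
[0.42779612 0.36101685 0.121297  ] 0.015168008599467729
```

View pics/w2.png

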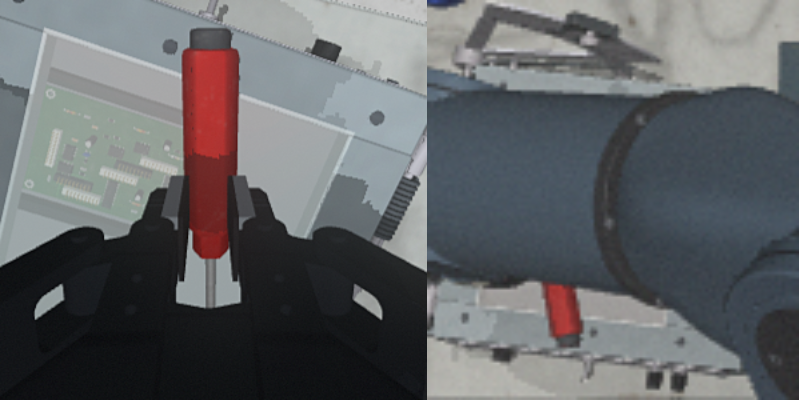

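Emit:
{"name": "move_arm", "arguments": {
  "increments": [
    [[0,0,0,0,40],[0,0,0,0,40],[0.5,0,0,0,40],[0.5,0,0,0,0],[0.5,0,0,0,0],[0.5,0,0,0,0],[0.5,0,0,0,0],[0.5,0,0,0,0]]
  ],
  "grip_force": 20
}}

```text
time_s: 5.0
position: [0.4135, 0.3578, 0.1213]
tool_rot: [0.0, -0.11, 0.994, 0.0]
force: [-0.6, 0.5, -0.3]
grip_width: 0.0
grip_force: 0.0
```

Run:
```python
from h import *
f=grab('wrist');g=grab('side')
im=np.hstack([cv2.resize(f['img'][100:400,160:480],(427,400)),cv2.resize(g['img'][130:220,235:320],(372,400))]);cv2.imwrite('pics/w3.png',im)
s=ctrl.read_state();print(s['position'],s['grip_width'],s['force'])
P=cloud(f);hsv=cv2.cvtColor(f['img'],cv2.COLOR_BGR2HSV)
red=((hsv[...,0]<8)|(hsv[...,0]>172))&(hsv[...,1]>130)&(hsv[...,2]>60);red[:,:250]=0;red[:,400:]=0
v,u=np.nonzero(red);q=P[red];print(len(q),np.nanpercentile(q,[2,50,98],axis=0))
```

```text
[0.41329205 0.35777002 0.12124994] 0.00023196257474454034 [ 0.003363   -0.18750322 -0.40059355]
2833 [[0.372956   0.34049756 0.11277436]
 [0.39207979 0.35356356 0.121269  ]
 [0.41635009 0.36847714 0.12326417]]
```

View pics/w3.png

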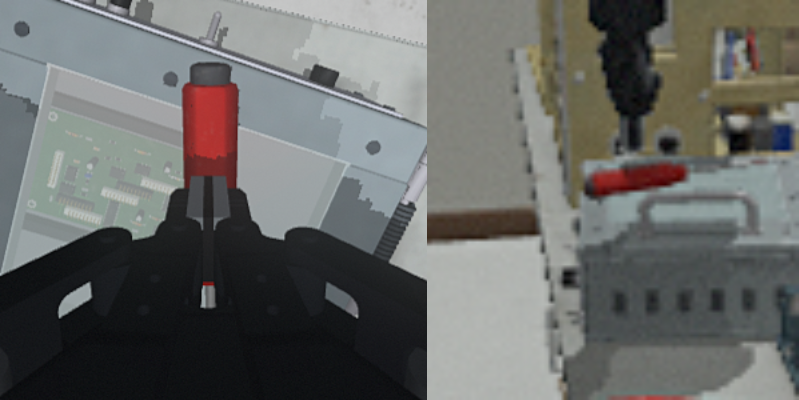

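Run:
```python
from h import *
g=grab('side');P=cloud(g)
print('tcp px',proj(g,ctrl.read_state()['position']), 'handle px',proj(g,[.413,.358,.122]))
for v in range(150,176,2): print(v,[(P[v,u].round(3).tolist(),int(g['img'][v,u].max())) for u in (281,283,285)])
```

```text
tcp px [[281.13978848 167.70627417]] handle px [[281.07726012 167.52526787]]
150 [([0.412, 0.324, 0.21], 28), ([0.418, 0.3, 0.217], 18), ([0.426, 0.303, 0.216], 43)]
152 [([0.411, 0.315, 0.205], 29), ([0.419, 0.315, 0.204], 32), ([0.427, 0.312, 0.205], 23)]
154 [([0.411, 0.32, 0.195], 30), ([0.42, 0.327, 0.192], 34), ([0.428, 0.329, 0.191], 19)]
156 [([0.413, 0.341, 0.179], 13), ([0.421, 0.343, 0.178], 56), ([0.456, 0.584, 0.101], 113)]
158 [([0.413, 0.347, 0.168], 14), ([0.422, 0.352, 0.166], 57), ([0.456, 0.592, 0.088], 110)]
160 [([0.413, 0.346, 0.16], 12), ([0.421, 0.349, 0.158], 42), ([0.454, 0.577, 0.083], 112)]
162 [([0.412, 0.342, 0.152], 9), ([0.421, 0.344, 0.151], 49), ([0.454, 0.58, 0.071], 125)]
164 [([0.412, 0.35, 0.141], 112), ([0.443, 0.569, 0.066], 100), ([0.454, 0.575, 0.063], 106)]
166 [([0.421, 0.447, 0.098], 111), ([0.429, 0.431, 0.103], 105), ([0.438, 0.434, 0.102], 101)]
168 [([0.412, 0.351, 0.122], 86), ([0.421, 0.351, 0.122], 93), ([0.43, 0.357, 0.119], 98)]
170 [([0.41, 0.339, 0.118], 93), ([0.42, 0.346, 0.114], 99), ([0.429, 0.353, 0.111], 95)]
172 [([0.411, 0.352, 0.104], 72), ([0.42, 0.349, 0.104], 70), ([0.429, 0.352, 0.103], 94)]
174 [([0.41, 0.335, 0.101], 163), ([0.417, 0.328, 0.103], 163), ([0.417, 0.24, 0.135], 112)]
```

Emit:
{"name": "move_arm", "arguments": {
  "increments": [
    [[-0.45,0,0,0,45],[-0.45,0,0,0,45],[-0.45,0,0,0,45],[-0.45,0,0.5,0,45],[-0.45,0,1.1,0,45],[-0.45,0,1.1,0,45]]
  ]
}}

```text
time_s: 5.75
position: [0.4249, 0.3592, 0.0858]
tool_rot: [-0.002, -0.11, 0.994, -0.001]
force: [-0.3, -0.7, 0.1]
grip_width: 0.0454
grip_force: 0.0
```

```bash
cat > tip.py <<'E'
from h import *
s=ctrl.read_state();p=s['position'];print(s['time_s'],p,s['tool_rot'],s['force'],s['grip_width'],s['grip_force'])
g=grab('side');P=cloud(g);dk=(g['img'].max(2)<60)&(np.abs(P[...,0]-p[0])<.06)&(np.abs(P[...,1]-p[1])<.09)&(P[...,2]>.05)&(P[...,2]<.3)
print('side dark lowest z',np.sort(P[dk][:,2])[:8])
E
python3 tip.py
```

```text
5.75 [0.42494152 0.3591729  0.08578487] [-0.00160668 -0.1103252   0.99389341 -0.00128757] [-0.26522875 -0.68479022  0.1419773 ] 0.04537543613583004 0.0
side dark lowest z [0.09921145 0.10029523 0.1048989  0.10861092 0.11019962 0.11092096
 0.11374933 0.11396736]
```

Emit:
{"name": "move_arm", "arguments": {
  "increments": [
    [[0,0,0.13,0,45],[0,0,0.13,0,45],[0,0,0.13,0,10],[0,0,0.13,0,10],[0,0,0.13,0,10],[0,0,0.13,0,10],[0,0,0.13,0,10],[0,0,0.13,0,10]]
  ],
  "grip_force": 20
}}

```text
time_s: 6.6
position: [0.4264, 0.3609, 0.0847]
tool_rot: [0.0, -0.11, 0.994, 0.0]
force: [-1.0, -0.4, 6.3]
grip_width: 0.0235
grip_force: 21.2
```

```bash
python3 tip.py
```

```text
6.6 [0.42643714 0.36094022 0.08474605] [ 2.54639769e-04 -1.10001179e-01  9.93931406e-01  1.87622680e-04] [-1.04324818 -0.37557208  6.25547807] 0.02347536013385283 21.181282438337803
side dark lowest z [0.1004748  0.10426081 0.10520278 0.10625442 0.10950963 0.11095737
 0.11122801 0.11321111]
```

Emit:
{"name": "move_arm", "arguments": {
  "increments": [
    [[0,0,-1,0,10],[0,-0.5,-2.3,0.8,10],[0,-1.5,-3.2,2.4,10],[0.05,-2.5,-3.2,4,10],[0.1,-3.5,-3.2,5.6,10],[0.15,-4.5,-3.2,7.2,10],[0.2,-5.4,-3.2,8.8,10],[0.27,-5.7,-3.2,10.4,10]]
  ]
}}

```text
time_s: 7.45
position: [0.4563, 0.1885, 0.18]
tool_rot: [0.0, 0.341, 0.94, -0.001]
force: [0.7, 0.3, -1.5]
grip_width: 0.0235
grip_force: 20.6
```

Run:
```python
from h import *
s=ctrl.read_state();print(s['position'],s['tool_rot'],s['force'],s['grip_width'],s['grip_force'],s['qpos'])
f=grab('wrist');cv2.imwrite('pics/w4.png',f['img'])
```

```text
[0.45625677 0.18845494 0.17995803] [ 5.94504675e-05  3.41272320e-01  9.39963889e-01 -1.04298867e-03] [ 0.66076206  0.32653479 -1.4889198 ] 0.023495834407532584 20.64735732972622 [ 0.00577013  0.40523297 -0.68543189  1.93460273  0.32223222  0.9138044
  0.03400867]
```

View pics/w4.png

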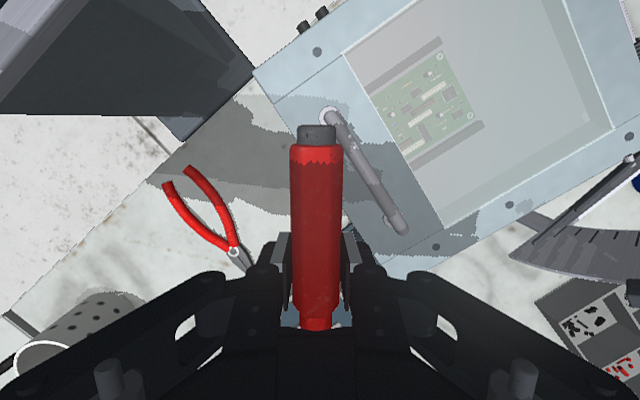

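Emit:
{"name": "move_arm", "arguments": {
  "increments": [
    [[0.08,0.08,0,1.6,10],[0.08,0.08,0,3.2,10],[0.08,0.08,0,4.8,10],[0.08,0.08,0,6.4,10],[0.08,0.08,0.3,8,10],[0.08,0.08,0.8,9.6,10],[0.08,0.08,1.3,11.3,10],[0.08,0.08,1.3,11.3,10]]
  ]
}}

```text
time_s: 8.3
position: [0.4542, 0.1956, 0.1398]
tool_rot: [-0.0, 0.742, 0.67, -0.002]
force: [-0.5, 0.0, -0.1]
grip_width: 0.0239
grip_force: 20.6
```

Emit:
{"name": "move_arm", "arguments": {
  "increments": [
    [[0,0,0.2,0,10],[0,0,0.4,0,10],[0,0,0.5,0,10],[0,0,0.6,0,10],[0,0,0.7,0,10],[0,0,0.8,0,10],[0,0,0.9,0,10]]
  ]
}}

```text
time_s: 9.0
position: [0.4555, 0.1943, 0.1144]
tool_rot: [0.0, 0.742, 0.67, -0.0]
force: [-1.1, -5.4, 5.1]
grip_width: 0.0236
grip_force: 21.7
```

```bash
cat > drv.py <<'E'
from h import *
s=ctrl.read_state();print(s['time_s'],s['position'],s['force'],s['grip_width'],s['grip_force'])
import sys
f=grab('side');P=cloud(f);p=s['position']
hsv=cv2.cvtColor(f['img'],cv2.COLOR_BGR2HSV)
red=((hsv[...,0]<8)|(hsv[...,0]>172))&(hsv[...,1]>110)&(hsv[...,2]>50)&(np.linalg.norm(P-p,axis=-1)<.16)&(P[...,2]>.06)
q=P[red];print(len(q),np.nanpercentile(q,[3,50,97],axis=0).round(3).tolist())
mu=q.mean(0);vt=np.linalg.svd(q-mu,full_matrices=False)[2][0];print('axis',vt.round(3),'tilt from horiz',np.degrees(np.arcsin(abs(vt[2]))))
v,u=np.nonzero(red);u0=int(np.clip(np.median(u),60,580));v0=int(np.clip(np.median(v),50,350))
if len(sys.argv)>1: cv2.imwrite('pics/%s.png'%sys.argv[1],cv2.resize(f['img'][v0-50:v0+50,u0-60:u0+60],(720,600)))
E
python3 drv.py d1
```

```text
9.0 [0.45550559 0.19433212 0.11443192] [-1.11055384 -5.39463647  5.12659912] 0.023631929878363756 21.714918315410614
79 [[0.444, 0.152, 0.133], [0.455, 0.185, 0.149], [0.466, 0.233, 0.162]]
axis [-0.092 -0.951 -0.294] tilt from horiz 17.114502391339432
```

Emit:
{"name": "move_arm", "arguments": {
  "increments": [
    [[0,0,0.1,0,10],[0,0,0.2,0,10],[0,0,0.3,0,10],[0,0,0.4,0,10],[0,0,0.5,0,10],[0,0,0.6,0,10],[0,0,0.7,0,10]]
  ]
}}

```text
time_s: 9.75
position: [0.4561, 0.1967, 0.0937]
tool_rot: [-0.0, 0.742, 0.67, 0.001]
force: [0.1, -1.6, 6.9]
grip_width: 0.0239
grip_force: 25.2
```

```bash
python3 drv.py d2
```

```text
9.75 [0.4561273  0.19674673 0.0937171 ] [ 0.14930318 -1.57562493  6.90665626] 0.023876344237014683 25.178567245602608
130 [[0.444, 0.164, 0.096], [0.455, 0.193, 0.131], [0.467, 0.224, 0.164]]
axis [-0.074 -0.665 -0.744] tilt from horiz 48.03132341694071
```

View pics/d2.png

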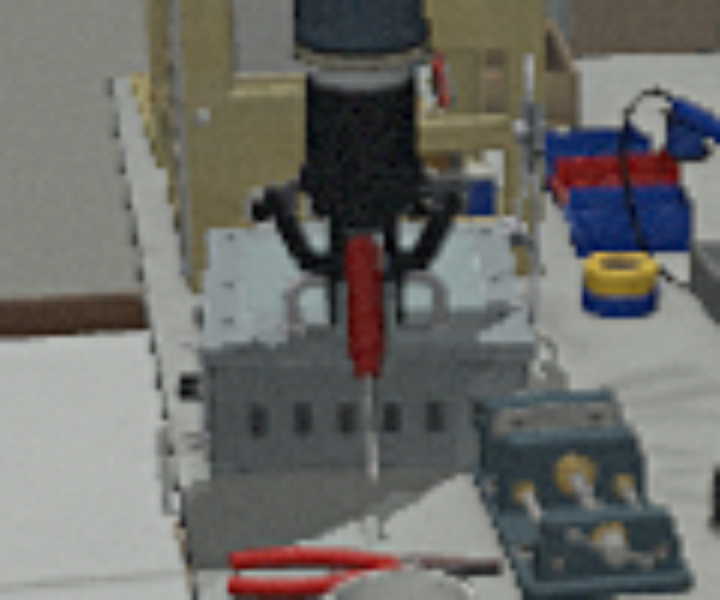

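Emit:
{"name": "move_arm", "arguments": {
  "increments": [
    [[0.1,0,-0.05,0,10],[0.2,0,-0.1,0,10],[0.3,0,-0.13,0,10],[0.36,0,-0.13,0,10],[0.36,0,-0.13,0,10]]
  ]
}}

```text
time_s: 10.3
position: [0.4553, 0.2022, 0.0962]
tool_rot: [0.001, 0.743, 0.669, -0.003]
force: [-0.3, -14.2, 3.6]
grip_width: 0.0235
grip_force: 26.2
```

```bash
python3 drv.py
```

```text
10.3 [0.4553304  0.20216387 0.09624962] [ -0.29374907 -14.15276419   3.62083569] 0.023474959308822336 26.154100634157658
117 [[0.444, 0.169, 0.096], [0.455, 0.194, 0.133], [0.465, 0.226, 0.171]]
axis [-0.053 -0.629 -0.776] tilt from horiz 50.86511915111003
```

Emit:
{"name": "move_arm", "arguments": {
  "increments": [
    [[-0.4,0,-0.2,0,10],[-0.7,0,-1.5,0,10],[-1.5,0,-2.7,0,10],[-3,0.05,-3.4,0,10],[-4.5,0.1,-3.4,0,10],[-6,0.15,-3.4,0,10],[-7.5,0.15,-3.4,0,10],[-8.2,0.15,-3.4,0,10]]
  ]
}}

```text
time_s: 11.15
position: [0.4354, -0.0426, 0.1994]
tool_rot: [0.001, 0.743, 0.669, 0.0]
force: [-0.1, 0.5, -0.1]
grip_width: 0.0235
grip_force: 25.6
```

Emit:
{"name": "move_arm", "arguments": {
  "increments": [
    [[0,0,0,0,10],[0,0,0,0,10]]
  ]
}}

```text
time_s: 11.35
position: [0.4363, -0.0386, 0.1995]
tool_rot: [0.0, 0.742, 0.67, 0.001]
force: [0.5, 1.1, -1.0]
grip_width: 0.0236
grip_force: 25.6
```

```bash
python3 drv.py
python3 - <<'E'
from h import *
f=grab('side');g=grab('top');w=grab('wrist');pickle.dump((f,g,w),open('m.pkl','wb'))
P=cloud(g);z=P[...,2];mm=(z>.08)&(z<.1);mm[:,:375]=0;mm[:,425:]=0;mm[:205]=0;mm[255:]=0
print(mm.sum(),P[mm].min(0),P[mm].max(0))
a=cv2.resize(f['img'][165:265,240:360],(400,333));b=cv2.resize(g['img'][190:265,340:430],(400,333))
cv2.imwrite('pics/m1.png',np.hstack([a,b]))
E
```

```text
11.35 [ 0.4363088  -0.03856517  0.19949138] [ 0.54226569  1.10390024 -1.00058517] 0.023623541100106237 25.576802976429462
179 [[0.425, -0.074, 0.203], [0.436, -0.044, 0.237], [0.448, -0.011, 0.271]]
axis [0.077 0.661 0.746] tilt from horiz 48.27880298066176Traceback (most recent call last):
  File "<stdin>", line 4, in <module>
    return umr_minimum(a, axis, None, out, keepdims, initial, where)
ValueError: zero-size array to reduction operation minimum which has no identity
```

```bash
cat > mug.py <<'E'
from h import *
from scipy.optimize import least_squares
d=pickle.load(open('f0.pkl','rb'));g=d['top'];P=cloud(g);z=P[...,2]
mm=(z>.078)&(z<.1);mm[:,:375]=0;mm[:,430:]=0;mm[:200]=0;mm[258:]=0
W=P[mm];W=W[(W[:,1]>-.15)|(W[:,0]<.41)]
r=least_squares(lambda p:np.hypot(W[:,0]-p[0],W[:,1]-p[1])-p[2],[.424,-.147,.037],loss='soft_l1',f_scale=.003);print('rim top',len(W),r.x,r.cost)
f,g,w=pickle.load(open('m.pkl','rb'))
s=f;P=cloud(s);Q=P[(P[...,2]>.03)&(P[...,2]<.1)&(abs(P[...,0]-.424)<.08)&(abs(P[...,1]+.15)<.08)]
print('side mug',len(Q),Q.min(0),Q.max(0),np.sort(Q[:,2])[-10:].round(3))
a=np.array([.077,.661,.746]);p0=np.array([.4363,-.0386,.2255])
for n,k in (('side',s),('wrist',w),('top',g)):
    C=cloud(k);D=C-p0;t=-(D@a);dist=np.linalg.norm(D+t[...,None]*a,axis=-1);m=(dist<.013)&(t>.04)&(t<.2)
    if m.any(): print(n,m.sum(),t[m].max(),C[m][np.argsort(t[m])[-6:]].round(3).tolist())
E
python3 mug.py
```

```text
rim top 104 [ 0.42405281 -0.14655501  0.03876238] 6.487284265092019e-05
side mug 666 [ 0.38580553 -0.21835517  0.03013339] [ 0.46610263 -0.10514363  0.09333412] [0.091 0.092 0.092 0.092 0.092 0.092 0.092 0.093 0.093 0.093]
side 46 0.12949498517030003 [[0.429, -0.126, 0.139], [0.426, -0.126, 0.14], [0.425, -0.128, 0.137], [0.428, -0.13, 0.138], [0.428, -0.131, 0.135], [0.425, -0.131, 0.135]]
wrist 91 0.1269696694393148 [[0.425, -0.128, 0.138], [0.426, -0.128, 0.137], [0.427, -0.129, 0.137], [0.424, -0.128, 0.137], [0.429, -0.129, 0.137], [0.43, -0.129, 0.136]]
```

Emit:
{"name": "move_arm", "arguments": {
  "increments": [
    [[-0.7,0,0,0,10],[-1.24,0,0.3,0,10],[-1.24,0,0.9,0,10],[-1.24,0,1.5,0,10],[-1.24,0,2,0,10],[-1.24,0,2.4,0,10],[-1.24,0,2.4,0,10],[-1.24,0,2.4,0,10]]
  ]
}}

```text
time_s: 12.35
position: [0.4323, -0.0753, 0.1275]
tool_rot: [-0.0, 0.742, 0.671, 0.0]
force: [0.3, 0.1, -1.0]
grip_width: 0.0239
grip_force: 25.6
```

```bash
python3 drv.py
python3 - <<'E'
from h import *
f=grab('side');w=grab('wrist')
a=cv2.resize(f['img'][165:265,240:360],(400,333));b=cv2.resize(w['img'],(400,333))
cv2.imwrite('pics/m1.png',np.hstack([a,b]))
E
```

```text
12.35 [ 0.43232787 -0.07525477  0.12746143] [ 0.28011275  0.12132114 -1.00876071] 0.02388189934744345 25.5787805467844
186 [[0.421, -0.11, 0.132], [0.432, -0.08, 0.166], [0.445, -0.048, 0.199]]
axis [-0.071 -0.656 -0.752] tilt from horiz 48.72101888783656
```

View pics/m1.png

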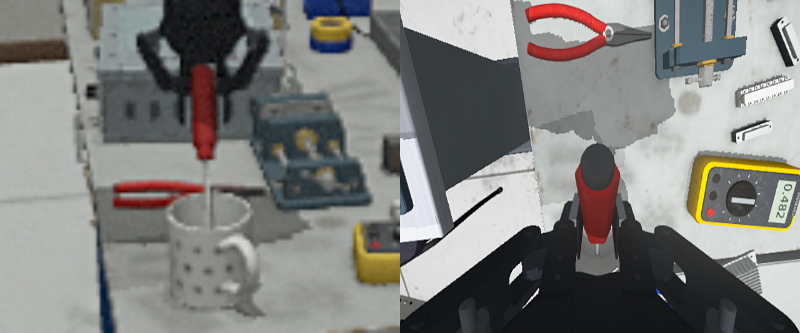

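Emit:
{"name": "move_arm", "arguments": {
  "increments": [
    [[0,0,0.3,0,10],[0,0,0.6,0,10],[0,0,0.75,0,10],[0,0,0.75,0,10],[0,0,0.75,0,10]]
  ]
}}

```text
time_s: 13.0
position: [0.432, -0.0759, 0.1046]
tool_rot: [-0.0, 0.742, 0.67, -0.0]
force: [-0.5, 0.2, -1.1]
grip_width: 0.0234
grip_force: 25.6
```

```bash
python3 drv.py
```

```text
13.0 [ 0.4319957  -0.07592364  0.10460497] [-0.45856872  0.22598112 -1.06125719] 0.023394673916216076 25.5783574283123
176 [[0.421, -0.11, 0.107], [0.431, -0.082, 0.144], [0.443, -0.05, 0.178]]
axis [0.076 0.663 0.745] tilt from horiz 48.16824178239421
```

Emit:
{"name": "move_arm", "arguments": {
  "increments": [
    [[0,0,0,0,50],[0,0,0,0,50],[0,0,0,0,50],[0,0,0,0,50],[0,0,0,0,50],[0,0,0,0,50]]
  ]
}}

```text
time_s: 13.65
position: [0.4321, -0.076, 0.1048]
tool_rot: [0.0, 0.742, 0.67, 0.0]
force: [0.5, 0.1, -1.0]
grip_width: 0.0499
grip_force: 0.0
```

```bash
python3 drv.py
```

```text
13.65 [ 0.43213104 -0.07599302  0.10482718] [ 0.47816118  0.05730539 -1.04581481] 0.04991223056590285 0.0
162 [[0.421, -0.116, 0.098], [0.431, -0.083, 0.131], [0.442, -0.046, 0.161]]
axis [0.08  0.748 0.659] tilt from horiz 41.19460049205257
```

Emit:
{"name": "move_arm", "arguments": {
  "increments": [
    [[0,0,0.4,0,50],[0,0,0.4,0,50],[0,0,0.4,0,10],[0,0,0.4,0,10],[0,0,0.4,0,10],[0,0,0.4,0,10],[0,0,0.4,0,10]]
  ],
  "grip_force": 20
}}

```text
time_s: 14.4
position: [0.4323, -0.0759, 0.093]
tool_rot: [0.0, 0.742, 0.67, 0.0]
force: [0.4, 0.6, 1.0]
grip_width: 0.0226
grip_force: 22.2
```

Emit:
{"name": "move_arm", "arguments": {
  "increments": [
    [[-0.15,0,-0.13,0,10],[-0.3,0,-0.26,0,10],[-0.45,0,-0.4,0,10],[-0.6,0,-0.52,0,10],[-0.75,0,-0.6,0,10],[-0.75,0,-0.6,0,10]]
  ]
}}

```text
time_s: 15.0
position: [0.4298, -0.0993, 0.1112]
tool_rot: [0.0, 0.743, 0.67, 0.0]
force: [0.4, 1.0, -1.3]
grip_width: 0.0223
grip_force: 22.1
```

```bash
python3 drv.py
```

```text
15.0 [ 0.42984935 -0.09930363  0.11115566] [ 0.4116611   0.99623983 -1.30707777] 0.02228706698410579 22.097624838352203
179 [[0.419, -0.136, 0.116], [0.429, -0.106, 0.15], [0.441, -0.071, 0.179]]
axis [-0.076 -0.72  -0.69 ] tilt from horiz 43.631077507525426
```

```bash
cat > mp.py <<'E'
from h import *
s=grab('side');P=cloud(s);hsv=cv2.cvtColor(s['img'],cv2.COLOR_BGR2HSV)
m=(P[...,2]>.015)&(P[...,2]<.096)&(abs(P[...,0]-.424)<.08)&(abs(P[...,1]+.16)<.09)&(hsv[...,1]<50)
Q=P[m];print('mug',len(Q),Q.min(0).round(3),Q.max(0).round(3))
R=Q[Q[:,2]>.08];print('rim',len(R),R.min(0).round(3),R.max(0).round(3))
q=Q[(Q[:,2]<.035)];print('low',q.min(0).round(3),q.max(0).round(3))
b=(hsv[...,0]>100)&(hsv[...,0]<125)&(hsv[...,1]>120)&(P[...,2]<.03)&(P[...,0]<.6);print('cutters',np.nanmean(P[b],0).round(3))
E
python3 mp.py
python3 - <<'E'
import sys; sys.path.insert(0,'.')
from h import *
s=pickle.load(open('f0.pkl','rb'))['side']
import h; h.grab=lambda n:s
src=open('mp.py').read().replace('from h import *','')
grab=lambda n:s
exec(src)
E
```

```text
mug 772 [ 0.383 -0.242  0.015] [ 0.463 -0.127  0.095]
rim 197 [ 0.383 -0.228  0.08 ] [ 0.463 -0.127  0.095]
low [ 0.384 -0.225  0.015] [ 0.449 -0.171  0.035]
cutters [ 0.354 -0.071 -0.17 ]
mug 752 [ 0.386 -0.218  0.015] [ 0.466 -0.107  0.094]
rim 179 [ 0.386 -0.205  0.08 ] [ 0.466 -0.107  0.094]
low [ 0.387 -0.203  0.015] [ 0.456 -0.147  0.035]
cutters [ 0.377 -0.07  -0.165]
```

Emit:
{"name": "move_arm", "arguments": {
  "increments": [
    [[0,0,0.15,0,10],[-0.05,0,0.3,0,10],[-0.15,0,0.4,0,10],[-0.25,0,0.5,0,10],[-0.25,0,0.5,0,10]]
  ]
}}

```text
time_s: 15.6
position: [0.43, -0.1048, 0.0957]
tool_rot: [0.0, 0.742, 0.67, 0.001]
force: [0.2, 5.9, 6.6]
grip_width: 0.0224
grip_force: 20.2
```

```bash
python3 drv.py; python3 mp.py
```

```text
15.6 [ 0.42995039 -0.10484325  0.09574881] [0.17549191 5.92898867 6.55402949] 0.022424134285204383 20.162280276417732
181 [[0.418, -0.144, 0.102], [0.429, -0.114, 0.134], [0.441, -0.078, 0.163]]
axis [0.088 0.729 0.679] tilt from horiz 42.74704761160823
mug 784 [ 0.382 -0.25   0.015] [ 0.464 -0.137  0.095]
rim 202 [ 0.382 -0.236  0.08 ] [ 0.464 -0.138  0.095]
low [ 0.383 -0.238  0.015] [ 0.451 -0.179  0.035]
cutters [ 0.366 -0.074 -0.167]
```

Emit:
{"name": "move_arm", "arguments": {
  "increments": [
    [[0,0,0,0,10],[0,0,0,0,45],[0,0,0,0,45],[0,0,0,0,45],[0,0,-1,0,45],[0,0,-2.5,0,45],[0,0,-3.5,0,45],[0,0,-3.5,0,45]]
  ]
}}

```text
time_s: 16.5
position: [0.431, -0.1063, 0.2043]
tool_rot: [0.003, 0.743, 0.67, 0.002]
force: [0.3, -0.1, 0.3]
grip_width: 0.0451
grip_force: 0.0
```

```bash
python3 - <<'E'
from h import *
s=ctrl.read_state();print(s['time_s'],s['position'],s['force'])
for n in ('side','wrist','top'):
    f=grab(n);P=cloud(f);hsv=cv2.cvtColor(f['img'],cv2.COLOR_BGR2HSV)
    red=((hsv[...,0]<8)|(hsv[...,0]>172))&(hsv[...,1]>110)&(hsv[...,2]>50)&(abs(P[...,0]-.43)<.07)&(abs(P[...,1]+.11)<.09)&(P[...,2]>.06)&(P[...,2]<.25)
    q=P[red]
    if len(q)<20: print(n,'few');continue
    mu=q.mean(0);vt=np.linalg.svd(q-mu,full_matrices=False)[2][0];vt*=np.sign(vt[2]);t=(q-mu)@vt
    print(n,len(q),mu.round(3),vt.round(3),'lean',np.arccos(vt[2]).round(3),'ends',(mu+vt*t.min()).round(3),(mu+vt*t.max()).round(3))
    cv2.imwrite(f'pics/r_{n}.png',f['img'])
E
python3 mp.py
```

```text
16.5 [ 0.43104269 -0.10632898  0.20428511] [ 0.26432559 -0.05307179  0.29675538]
side 174 [ 0.43  -0.115  0.119] [0.084 0.681 0.728] lean 0.756 ends [ 0.426 -0.148  0.083] [ 0.434 -0.08   0.155]
wrist 1441 [ 0.432 -0.103  0.13 ] [0.081 0.713 0.697] lean 0.8 ends [ 0.427 -0.147  0.086] [ 0.435 -0.079  0.154]
top 98 [ 0.43  -0.092  0.138] [0.146 0.678 0.72 ] lean 0.767 ends [ 0.425 -0.112  0.117] [ 0.433 -0.078  0.154]
mug 749 [ 0.382 -0.248  0.015] [ 0.463 -0.134  0.094]
rim 169 [ 0.382 -0.235  0.08 ] [ 0.463 -0.135  0.094]
low [ 0.383 -0.235  0.015] [ 0.452 -0.178  0.035]
cutters [ 0.362 -0.085 -0.163]
```

Emit:
{"name": "move_arm", "arguments": {
  "increments": [
    [[1.3,0,-0.3,-1.6,50],[2.8,0,-0.3,-3.2,50],[4.3,0,-0.3,-4.8,50],[5.8,0,-0.3,-6.4,50],[7.3,-0.1,-0.3,-8,50],[8.8,-0.1,-0.3,-9.6,50],[10.3,-0.2,-0.3,-11.2,50],[11.4,-0.2,-0.3,-12.8,50]]
  ]
}}

```text
time_s: 17.5
position: [0.4569, 0.2379, 0.2086]
tool_rot: [-0.001, 0.271, 0.963, -0.0]
force: [1.8, -1.2, 0.1]
grip_width: 0.0499
grip_force: 0.0
```

Emit:
{"name": "move_arm", "arguments": {
  "increments": [
    [[0,0,0,-1.6,50],[0,0,0,-3.2,50],[0,0,0,-5.1,50],[0,0,0,-5.1,50],[0,0,0,-5.1,50]]
  ]
}}

```text
time_s: 18.0
position: [0.4577, 0.2346, 0.2088]
tool_rot: [-0.001, 0.057, 0.998, -0.0]
force: [-0.7, -0.3, 0.1]
grip_width: 0.0498
grip_force: 0.0
```

Run:
```python
from h import *
s=ctrl.read_state();print(s['time_s'],s['position'],s['tool_rot'],s['qpos'])
f=grab('wrist');pickle.dump(f,open('w5.pkl','wb'));P=cloud(f);z=P[...,2]
m=(z>.131)&(z<.15)&(abs(P[...,0]-.46)<.06)&(abs(P[...,1]-.234)<.03)
q=P[m];print(len(q),q.mean(0),q.min(0),q.max(0))
v,u=np.nonzero(m);W=plane(f,np.c_[u,v],.138)[:,:2];mu=W.mean(0);vt=np.linalg.svd(W-mu,full_matrices=False)[2][0];t=(W-mu)@vt;print(mu,np.arctan2(vt[1],vt[0]),mu+vt*(t.min()+t.max())/2,np.ptp(t))
# clip from first top frame
g=pickle.load(open('f0.pkl','rb'))['top'];P=cloud(g);z=P[...,2]
yaw=-.1108;ex=np.array([np.cos(yaw),np.sin(yaw)]);ey=np.array([-ex[1],ex[0]]);O=np.array([.47159,.33297])
b=np.stack([(P[...,:2]-O)@ex,(P[...,:2]-O)@ey],-1);hh=z-.088;yy=.125-b[...,1];r=np.hypot(hh,yy);a=np.arctan2(hh,yy)
pr=(b[...,0]>.117)&(b[...,0]<.1207)&(r>.128)&(r<.163)&(a>.5)&(a<1)
A=np.sort(a[pr]);print('prongs',A.round(3))
bd=(r>.171)&(r<.184)&(abs(b[...,0]-.123)<.006)&(a>.5)&(a<1);print('body',bd.sum(),np.percentile(a[bd],[2,50,98]))
pt=(abs(b[...,0]-.1155)<.003)&(r>.10)&(r<.152)&(a<.45)&(a>.15);print('pointer',pt.sum(),np.median(a[pt]))
```

```text
18.0 [0.45769954 0.23462063 0.20883455] [-9.38306378e-04  5.72856137e-02  9.98357371e-01 -1.96659719e-04] [ 0.01858242  0.43466671 -0.83543964  1.84226098  0.37136944  1.0306757
  0.48985915]
1462 [0.4563726  0.23402786 0.13902157] [0.4079036  0.22389653 0.13103758] [0.51398171 0.24343395 0.14231759]
[0.45670929 0.233986  ] -0.10727968092828045 [0.45908336 0.23373033] 0.1036843192428344
prongs [0.688 0.692 0.825 0.827 0.829 0.841 0.848 0.848 0.849 0.852]
body 60 [0.65665215 0.7720401  0.87631464]
pointer 26 0.28047008935029616
```

Emit:
{"name": "move_arm", "arguments": {
  "increments": [
    [[0,0,1.2,0,50],[0,0,2.4,0,50],[0,0,3.1,0,50],[0,0,3.53,0,50],[0,0,3.53,0,50]]
  ]
}}

```text
time_s: 18.55
position: [0.4573, 0.2346, 0.1027]
tool_rot: [-0.001, 0.056, 0.998, -0.001]
force: [0.8, -0.0, -0.0]
grip_width: 0.0497
grip_force: 0.0
```

Emit:
{"name": "move_arm", "arguments": {
  "increments": [
    [[0,0,0,0,4],[0,0,0,0,4],[0,0,0,0,4],[0,0,0,0,4],[0,0,0,0,4],[0,0,0,0,4]]
  ],
  "grip_force": 40
}}

```text
time_s: 19.15
position: [0.4585, 0.2343, 0.1045]
tool_rot: [0.001, 0.056, 0.998, -0.0]
force: [-0.4, -4.5, 6.8]
grip_width: 0.0085
grip_force: 39.3
```

```bash
python3 tip.py
```

```text
19.15 [0.45846566 0.23428928 0.10449615] [ 5.23307412e-04  5.59384577e-02  9.98433993e-01 -4.20555692e-04] [-0.3566777  -4.45131509  6.83570701] 0.008528377804476487 39.26526367664337
side dark lowest z [0.05037791 0.05044805 0.05050306 0.05063213 0.0512872  0.05254234
 0.05267396 0.05280062]
```

Emit:
{"name": "move_arm", "arguments": {
  "increments": [
    [[0.09,0.09,-0.37,0,4],[0.09,0.2,-0.74,0,4],[0.09,0.32,-1.1,0,4],[0.09,0.47,-1.46,0,4],[0.09,0.63,-1.8,0,4],[0.09,0.81,-2.14,0,4],[0.09,0.81,-2.14,0,4],[0.09,0.81,-2.14,0,4]]
  ]
}}

```text
time_s: 20.0
position: [0.4608, 0.2571, 0.1685]
tool_rot: [0.002, 0.057, 0.998, -0.001]
force: [10.5, -8.3, -3.2]
grip_width: 0.0081
grip_force: 39.1
```

```bash
cat > lid.py <<'E'
from h import *
s=ctrl.read_state();print(s['time_s'],s['position'],s['force'],s['grip_width'],s['grip_force'],np.abs(s['qd']).max())
yaw=-.1108;ex=np.array([np.cos(yaw),np.sin(yaw)]);ey=np.array([-ex[1],ex[0]]);O=np.array([.47159,.33297])
for n in('top','side','wrist'):
    g=grab(n);P=cloud(g);z=P[...,2]
    b=np.stack([(P[...,:2]-O)@ex,(P[...,:2]-O)@ey],-1);hh=z-.088;yy=.125-b[...,1];r=np.hypot(hh,yy);a=np.arctan2(hh,yy)
    # lid plane: frame points at |x|<.108, r .02-.25, above shut level
    m=(abs(b[...,0])<.11)&(r>.06)&(r<.262)&(a>.02)&(a<1.2)&(g['img'].max(2)>95)
    hist,e=np.histogram(a[m]-np.arcsin(np.clip(.012/r[m],-1,1)),bins=np.arange(0,1,.02));k=hist.argmax();x=a[m]-np.arcsin(np.clip(.012/r[m],-1,1));x=x[abs(x-e[k]-.01)<.04]
    pt=(abs(b[...,0]-.1155)<.0022)&(r>.10)&(r<.152)&(a>.3)&(a<1.1)
    pr=(b[...,0]>.118)&(b[...,0]<.1207)&(r>.128)&(r<.163)&(a>.5)&(a<1)
    print(n,'lid',len(x),np.median(x).round(3),'ptr',pt.sum(),np.percentile(a[pt],[25,50,75]).round(3) if pt.any() else '', 'prong',np.sort(a[pr]).round(2)[:30])
    cv2.imwrite(f'pics/l_{n}.png',g['img'])
E
python3 lid.py
```

```text
20.0 [0.46078418 0.2570912  0.16850329] [10.51502149 -8.34455593 -3.19147948] 0.0080898950351646 39.12295460700989 0.00594025814727488
top lid 2084 0.285 ptr 0  prong []
side lid 190 0.288 ptr 2 [0.549 0.555 0.56 ] prong [0.57]
wrist lid 63356 0.286 ptr 0  prong []
```

Emit:
{"name": "move_arm", "arguments": {
  "increments": [
    [[-0.05,0.15,-0.25,0,4],[-0.09,0.31,-0.5,0,4],[-0.09,0.47,-0.75,0,4],[-0.09,0.65,-1,0,4],[-0.09,0.8,-1.2,0,4],[-0.09,0.86,-1.28,0,4],[-0.09,0.86,-1.28,0,4],[-0.09,0.86,-1.28,0,4]]
  ]
}}

```text
time_s: 20.95
position: [0.4635, 0.2816, 0.2059]
tool_rot: [-0.0, 0.056, 0.998, -0.003]
force: [0.5, -10.4, -0.3]
grip_width: 0.0081
grip_force: 39.3
```

```bash
python3 lid.py
```

```text
20.95 [0.46349451 0.28156762 0.2059312 ] [  0.46891166 -10.41479712  -0.30937971] 0.008101639492925009 39.315340518951416 0.003749804054914636
top lid 1833 0.478 ptr 0  prong []
side lid 192 0.44 ptr 1 [0.753 0.753 0.753] prong [0.75]
wrist lid 53781 0.48 ptr 0  prong []
```

Run:
```python
from h import *
s=cv2.imread('pics/l_side.png');w=cv2.imread('pics/l_wrist.png');t=cv2.imread('pics/l_top.png')
# where clip should be
g=grab('side');wf=grab('wrist')
yaw=-.1108;ex=np.array([np.cos(yaw),np.sin(yaw)]);ey=np.array([-ex[1],ex[0]]);O=np.array([.47159,.33297])
a=.767;y=.125-.145*np.cos(a);p=np.r_[O+.1155*ex+y*ey,.088+.145*np.sin(a)]
print(p,proj(g,p),proj(wf,p))
u,v=proj(g,p)[0].astype(int)
A=cv2.resize(s[v-20:v+25,u-30:u+30],(400,300),interpolation=2);B=cv2.resize(s[150:260,240:372],(400,300));C=cv2.resize(w,(400,300));D=cv2.resize(t[140:260,170:330],(400,300),interpolation=2)
cv2.imwrite('pics/fin.png',np.vstack([np.hstack([A,B]),np.hstack([C,D])]))
```

```text
[0.58865963 0.34067305 0.18862686] [[321.96605767 151.71232987]] [[414.1036874  373.56826559]]
```

View pics/fin.png

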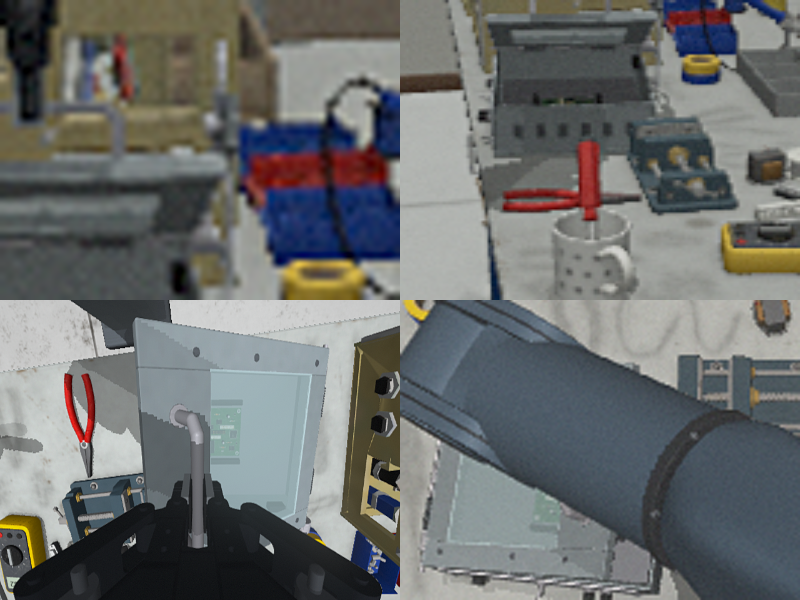

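Emit:
{"name": "move_arm", "arguments": {
  "increments": [
    [[0,0,0,0,4],[0,0,0,0,4],[0,0,0,0,4],[0,0,0,0,4],[0,0,0,0,4],[0,0,0,0,4]]
  ]
}}

```text
time_s: 21.8
position: [0.4634, 0.2815, 0.2058]
tool_rot: [-0.001, 0.056, 0.998, -0.003]
force: [0.4, -10.2, -0.9]
grip_width: 0.008
grip_force: 39.3
```

```bash
python3 lid.py && python3 -c "
from workcell import ctrl
print(ctrl.sign_off())"
```

```text
21.8 [0.46344648 0.2814733  0.20582252] [  0.36965863 -10.21789568  -0.85860206] 0.007986319403940942 39.317604303359985 0.001726342109144025
top lid 1839 0.477 ptr 0  prong []
side lid 204 0.44 ptr 1 [0.758 0.758 0.758] prong [0.76]
wrist lid 53798 0.48 ptr 0  prong []
the job is handed in; nothing more can be done
None
```

I handed the job in at 21.8 s with the screwdriver standing blade down in the mug and the lid held steady at about 0.48 rad against an index clip I measured at about 0.487 rad; the cameras couldn't show the pointer between the prongs, and the mug slid about 30 mm while I seated the screwdriver.

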